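Bring a syringe pump's driver up to the plunger, lock its clutch and shut the cover

TASK

A syringe has been laid in the syringe pump, but the pump's driver still stands back from it. Swing the orange clutch lever out to the front to free the driver, slide the driver along its rail until its pusher just meets the thumb plate of the plunger without pressing the plunger in, and swing the lever fully back in line with the rail to lock it there. Then shut the pump's clear cover until it clicks home on its catch, leaving the things around the pump where they are.

Things in the scene. Friction and masses are not known exactly. Their poses are not given: they have to be found in the camera images.
- pump: White and grey syringe pump, fixed: 350 mm long (y -185 to +165), x -88 (front with display) to +79, back wall 124 mm high; origin on its underside, z up. Deck at z 62. The syringe lies along y at x 25, z 84 mm, nozzle to +y, plunger to -y. The driver runs on a rail along y at x -38. End cheeks 83 mm high, deck open at the front. Catch post 14 x 18 mm at x -50, y 122, top z 109 mm.
- driver (a joint): Travel of the driver in m along the pump's +y, towards the plunger; 0 is far back, range 0 to 0.115. Freed, it slides against about 3 N; locked, the clutch holds it against more than 10 N.
- driver_face (a point): Middle of the driver's pusher face, a black disc of 25 mm diameter looking along the pump's +y at the plunger. Behind it (-y) a cross arm (17 mm thick, top 10 mm above this point) joins it to the carriage block on the rail (46 x 44 mm, its middle 63 mm to -x and 24 mm to -y of this point, top 5 mm above it). Axes as the pump's.
- plunger (a joint): How far the plunger has been pressed into the syringe, in m, from its fully drawn position; the start differs. Grows along the pump's +y. It moves only when pushed with more than about 12 N.
- plunger_thumb (a point): Middle of the outer face (looking to the pump's -y) of the plunger's white thumb plate, 25 mm in diameter, 4 mm thick, on the syringe's axis. The pusher meets the plate when driver_face and plunger_thumb coincide. Axes as the pump's.
- clutch (a joint): Angle of the orange lever in rad. 0: locked, in line with the rail, pointing from its pivot to the pump's -y. Grows as the lever swings clockwise seen from above, to 1.5 (stop): free, pointing to the pump's front (-x), past its front edge, where it stands in the cover's way. The clamp bites only in the last 0.7 rad before 0; the knob turns with 2 to 4 N.
- clutch_pivot (a point): Point on the lever's upright pivot axis, on top of the carriage, at the height of the knob's top (z 120 mm above the worktop); it travels with the driver.
- clutch_knob (a point): Top centre of the orange knob at the end of the clutch lever: an upright round knob, 16 mm in diameter and 21 mm high above the lever arm, 53 mm from the pivot axis; it can be pinched from above. The top of the lever arm lies 21 mm below this point.
- cover (a joint): Opening angle of the clear cover in rad: 0 shut, about 1.9 leaning back wide open; hinged along the top of the back wall, it stays where it is left. In the last 5 mm at its front edge a sprung catch resists with about 3 N, then snaps it home.
- cover_hinge (a point): Point on the cover's hinge axis (which runs along the pump's y) at the tab's place along it; 128 mm above the worktop, at pump x +65, y +60 mm.
- cover_tab (a point): Centre of the grey pull tab in the cover's front edge (70 mm along the hinge, 18 deep, 5 thick), 144 mm from the hinge axis; the tab's outer edge is 9 mm further out. The cover is a 4 mm framed clear panel, 137 x 344 mm, with a 38 mm lip turned down along its front edge and 30 mm skirts at its ends. With the cover open the tab is its topmost edge and the lip points to the front.
- kidney_dish: Steel kidney dish, 97 x 197 x 35 mm, at the pump's right end; origin at the centre of its underside. Bystander.
- carton_suture: White and purple carton, 53 x 88 x 30 mm, behind the pump; origin at the centre of its underside. Bystander.
- tape_roll: Roll of white tape lying flat, 76 mm diameter, 25 mm high, left of the pump; origin at the centre of its underside. Bystander.
- marker: Grey marker with a black cap, 136 mm long, 12 mm thick, in front of the pump; origin at the centre of its underside. Bystander.

How it is judged:
By the outcome, as a careful person would: the job done as asked, in the order asked, and still so for the second after the job is handed in, with the robot touching nothing.
It also fails if it takes over 64 s, if anything falls off the work surface, if the arm or the gripper's body presses on something with over 40 N, if the wrist force passes 120 N, or if a joint passes its speed limit or range.

ROBOT

A 6-joint arm with a two-finger parallel gripper is mounted at the origin on a cart in front of the work surface, level with it; the furniture and walls round the work are solid. World frame = base frame: x ahead of the robot, y to its left, z up, the work surface at z = 0. Lengths are in m, angles in degrees, forces in N, time in s.
With the tool pointing down it reaches from about 0.4 to 0.825 m from the base axis. Payload 7 kg.
Tool frame: the origin (TCP) lies on the centre line of the jaws, within the pads' length; the fingertips stand 19 mm ahead of it and the grasp point (between the pads) is the TCP (r.tips_ahead is the distance from the TCP to the fingertips, in m); z points along the fingers, y is the line along which they close (so a half turn about z gives the same grasp; the last joint's range is limited). The gripper opens to 88 mm and grips with 3 to 60 N. Pads are 19 mm wide; open, the fingers measure 130 mm over their backs; the gripper's body (78 mm by 193 mm) begins 47 mm behind the grasp point.
Start: joints at [92.768, 20.546, 0.682, 0, -70.136, -16.507], TCP at [0.16, 0.656, 0.246] pointing down, gripper open.
Joint ranges: [-176.03, 176.03], [-82.01, 121.73], [-58.28, 71.71], [-173.87, 95.51], [-174.79, -0.11], [-173.66, 173.66]. Speed limits (degrees/s): [136.94, 136.94, 172.46, 180, 180, 180].

INTERFACE

Orientations are given as [roll, pitch, yaw] about the fixed x, y, z axes, in that order (R = Rz(yaw) Ry(pitch) Rx(roll)).
In Python, from plant import r, viewer, close_job gives the robot as it stands. The module is installed in compiled form; this text tells all that it offers.
- The arm moves only by the tool arm_command, never from a script. Its arguments are lists of equal length, an entry for each row: "travel": the shift along the world's x, y, z scaled (see below), a list of three; "delta_rot": the turn, a rotation vector about the world's x, y, z scaled (see below), a list of three. In form: {"travel": [[dx, dy, dz], ...], "delta_rot": [[rx, ry, rz], ...]}. A call has 1 to 20 rows; each row is the pose to reach, as a shift and turn from the pose commanded when the call began; what a row does not reach only later rows make up. The controller multiplies each number of a shift by 0.5 m and each number of a turn by 90 degrees. A row lasts 1/8 s, in which the tool goes at most 62.5 mm and 10.7 degrees, less where a joint would pass 70% of its speed; a pose out of reach is approached as far as the arm can. A call with a number of a shift or a turn outside -1 to 1 is refused whole. A call with a gripper value outside its range is refused whole. "grip" is the opening, from 0 (shut) to 1 (fully open), set as the call begins (left out, the last holds). The fingers move at their own pace and stop on an object; "newtons" is the grip in N (left out, the last holds). Time passes only in rows, so rows that repeat a pose let the fingers close. It gives the time, the measured TCP pose, the force, the opening and the grip force at its end, in the units of the state.
- r.get_state(): the state, without advancing time (a new reading comes with each control period).
- viewer.capture(name): name is "scene" or "top" or "wrist"; returns a dict with "img" (480x640x3 uint8, red, green, blue), "camera_matrix" (3x3 intrinsics, pixels), "R" (3x3) and "t" (3): a world point X has camera coordinates R X + t; the wrist camera has in their place "mount" (4x4, takes a point from camera to tool coordinates, whose origin is the TCP and whose axes are the flange's). Camera axes: x right, y down, z forward; pixel columns grow to the right and rows downward; lengths in m; the calibration is good to about 2 mm. A picture is of the moment at which its call begins: read the wrist's pose just before it. There is no depth.
- close_job(): hands the job in; it is judged then, once.
The state is a dict: "time_s": time; "joints": joint angles; "qd": joint speeds; "joint_torque": joint torques, N m; "tcp_pos": TCP position; "eef_rot": TCP orientation; "contact_force": force on the tool from outside, world axes, zero at the start; "moment": the same for the moment, N m; "gripper_width": finger opening in m; "gripper_force": force on a finger pad.
Only numpy, scipy, OpenCV 4.12 (cv2) and the standard library are available. Lean on these libraries where they do the work, as an engineer would, in place of code of your own. Each camera call takes 0.05 s, during which the arm holds its last target. There are 200 camera calls.

## Working session

There is one attempt and no reset: what is moved stays moved. The work goes in short steps, Python scripts to look and compute and a tool call to move; the robot and the scene stay as the last step left them, time stands still between calls to the robot, and variables do not carry over. Pictures are saved under pics/ and viewed, at most 10 in all, crops included, and the job is handed in when it is done.

Besides the shell and the picture viewer there is one more tool, called after ">>>" as name(argument=value, ...) on one line, values as JSON. arm_command: Moves the arm, as the interface text tells. Shifts and turns lie within -1 to 1; 1 stands for 0.5 m of shift or 90 degrees of turn. Its arguments: {"type":"object","properties":{"travel":{"type":"array"},"delta_rot":{"type":"array"},"grip":{"type":"number"},"newtons":{"type":"number"}},"required":["travel","delta_rot"]}

```bash
mkdir -p pics; cat > h.py <<'E'
import numpy as np, cv2, json
from plant import r, viewer, close_job
def snap(n,f):
    c=viewer.capture(n); cv2.imwrite('pics/'+f,c['img'][:,:,::-1]); 
    np.savez('pics/'+f+'.npz',**{k:np.array(v) for k,v in c.items()}); return c
E
python3 - <<'E'
from h import *
print(r.get_state())
for n in('scene','top'):
    c=snap(n,n+'0.png'); print(n,c['camera_matrix'],c['R'],c['t'])
E
```

```text
{'time_s': 0.0, 'joints': array([ 9.27670217e+01,  2.05900509e+01,  6.32164768e-01, -1.92056841e-02,
       -7.01369006e+01, -1.65059753e+01]), 'qd': array([-0.06800021,  0.03765505, -0.09247191,  0.09449968, -0.06038111,
       -0.004501  ]), 'joint_torque': array([ 4.15470122e-04, -5.82717884e+01,  2.93056834e+01,  6.99736968e+00,
        6.95154449e-03, -1.45626946e-04]), 'tcp_pos': array([0.16024336, 0.65521181, 0.24462895]), 'eef_rot': array([ 1.79903989e+02, -9.62232304e-03, -1.37454861e+01]), 'contact_force': array([ 0.73201568, -0.51476737,  0.54497517]), 'moment': array([ 0.01002057, -0.00138148,  0.04062522]), 'gripper_force': 0.0, 'gripper_width': 0.08754130633952455}
scene [[489.58685886   0.         324.0282919 ]
 [  0.         489.58685886 238.23201755]
 [  0.           0.           1.        ]] [[ 0.79202987 -0.61036143 -0.01214964]
 [-0.40196807 -0.50642492 -0.76286006]
 [ 0.45946748  0.60909172 -0.64644947]] [-0.48296521  0.28610931  0.92675804]
top [[580.72909242   0.         325.11224108]
 [  0.         580.72909242 239.79200822]
 [  0.           0.           1.        ]] [[-0.02329041 -0.99972541 -0.00258213]
 [-0.99905398  0.02336949 -0.03667437]
 [ 0.03672465  0.00172553 -0.99932393]] [-0.05619595  0.56068801  1.06051192]
```

View pics/scene0.png

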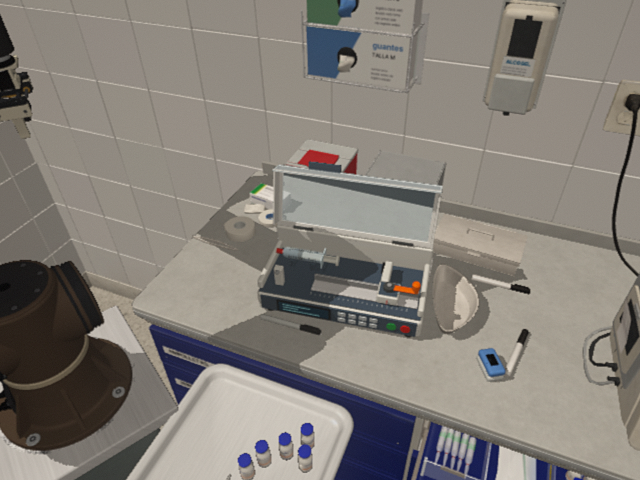

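View pics/top0.png

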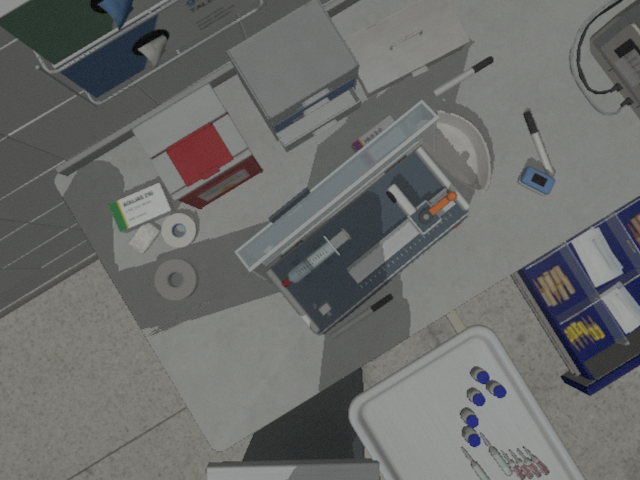

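```bash
python3 - <<'E'
from h import *
a=cv2.imread('pics/top0.png')
cv2.imwrite('pics/topc.png',cv2.resize(a[90:345,230:480],None,fx=2.35,fy=2.35,interpolation=cv2.INTER_CUBIC))
b=cv2.imread('pics/scene0.png')
cv2.imwrite('pics/scenec.png',cv2.resize(b[150:350,245:495],None,fx=3,fy=3,interpolation=cv2.INTER_CUBIC))
E
```

```text
(no output)
```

View pics/topc.png

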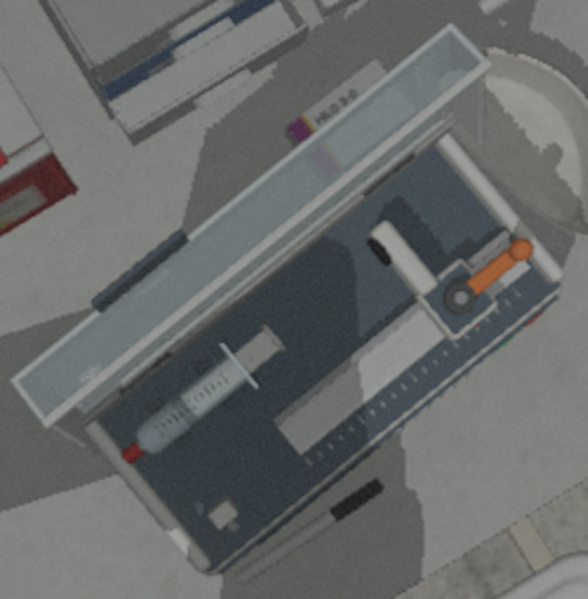

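View pics/scenec.png

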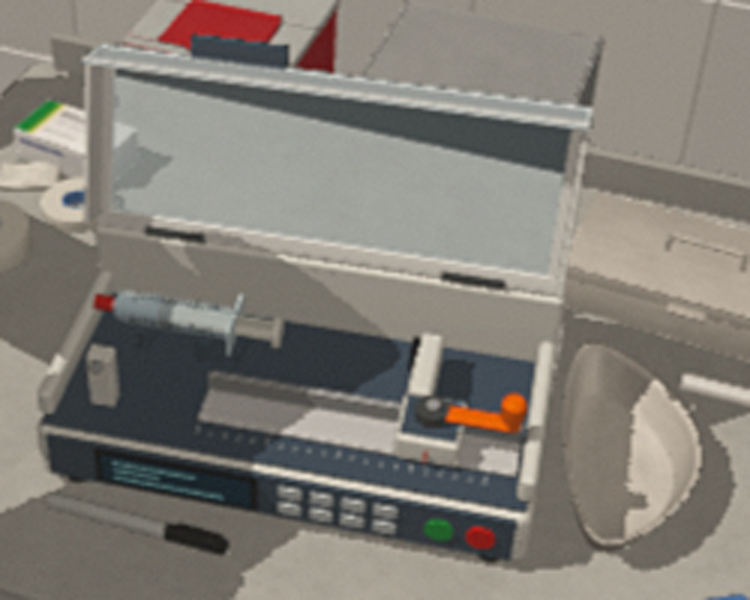

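```bash
cat >> h.py <<'E'
def load(f): return dict(np.load('pics/'+f+'.npz'))
def P(c):
    return c['camera_matrix']@np.c_[c['R'],c['t']]
def tri(c1,p1,c2,p2):
    X=cv2.triangulatePoints(P(c1),P(c2),np.array(p1,float).reshape(2,1),np.array(p2,float).reshape(2,1)).ravel();return X[:3]/X[3]
def onz(c,p,z):
    R,t=c['R'],c['t']; o=-R.T@t; d=R.T@np.linalg.solve(c['camera_matrix'],[p[0],p[1],1]); return o+d*(z-o[2])/d[2]
def proj(c,X):
    q=P(c)@np.r_[X,1]; return q[:2]/q[2]
E
python3 - <<'E'
from h import *
T=load('top0.png');S=load('scene0.png')
t=lambda u,v:(u/2.35+230,v/2.35+90)
s=lambda u,v:(u/3+245,v/3+150)
for n,a,b,z in[('knob',(520,248),(514,397),.12),('post',(223,514),(102,351),.109),('tab',(140,270),(240,49),None),('pivot',(460,297),(433,408),.1),('thumb',(277,343),(281,330),.084),('frontleft',(207,573),None,.062),('frontright',(560,283),None,.062)]:
    print(n, tri(T,t(*a),S,s(*b)).round(4) if b else '', onz(T,t(*a),z).round(4) if z else '', onz(S,s(*b),z).round(4) if z and b else '')
E
```

```text
knob [ 0.6242 -0.2809  0.1184] [ 0.6237 -0.2803  0.12  ] [ 0.6236 -0.2822  0.12  ]
post [ 0.441  -0.0666  0.1084] [ 0.4407 -0.0664  0.109 ] [ 0.4412 -0.0675  0.109 ]
tab [ 0.5999 -0.0211  0.2685]  
pivot [ 0.5919 -0.2411  0.0967] [ 0.5915 -0.2404  0.1   ] [ 0.5896 -0.2434  0.1   ]
thumb [ 0.5635 -0.1095  0.0887] [ 0.5622 -0.1086  0.084 ] [ 0.569 -0.107  0.084]
frontleft  [ 0.3935 -0.0533  0.062 ] 
frontright  [ 0.603 -0.322  0.062]
```

```bash
python3 - <<'E'
from h import *
s=r.get_state();c=snap('wrist','w0.png'); print(c['mount'].round(4),c['camera_matrix'].round(1),s['time_s'])
E
```

```text
[[-2.000e-03 -9.636e-01 -2.672e-01  7.190e-02]
 [ 1.000e+00 -1.800e-03 -8.000e-04 -3.000e-04]
 [ 3.000e-04 -2.672e-01  9.636e-01 -1.390e-01]
 [ 0.000e+00  0.000e+00  0.000e+00  1.000e+00]] [[427.5   0.  319.6]
 [  0.  427.5 241.5]
 [  0.    0.    1. ]] 0.1
```

>>> arm_command(travel=[[0.05, -0.07, 0.05], [0.12, -0.15, 0.12], [0.2, -0.24, 0.2], [0.28, -0.34, 0.22], [0.36, -0.44, 0.22], [0.44, -0.54, 0.22], [0.5, -0.62, 0.22], [0.52, -0.66, 0.22]], delta_rot=[[0, 0, -0.09], [0, 0, -0.19], [0, 0, -0.29], [0, 0, -0.39], [0, 0, -0.49], [0, 0, -0.59], [0, 0, -0.68], [0, 0, -0.72]], grip=0.4)

```text
time_s: 1.15
tcp_pos: [0.4216, 0.323, 0.3556]
eef_rot: [180.0, -0.0, -78.9]
contact_force: [0.7, 0.4, -0.7]
gripper_width: 0.0352
gripper_force: 0.0
```

>>> arm_command(travel=[[0.0, -0.1, 0], [0.0, -0.22, 0], [0.02, -0.34, 0], [0.05, -0.46, 0], [0.08, -0.58, 0], [0.11, -0.7, 0], [0.14, -0.82, -0.02], [0.16, -0.92, -0.1], [0.18, -0.99, -0.18], [0.18, -0.99, -0.21], [0.18, -0.99, -0.21], [0.18, -0.99, -0.21]], delta_rot=[[0, 0, -0.09], [0, 0, -0.18], [0, 0, -0.27], [0, 0, -0.36], [0, 0, -0.45], [0, 0, -0.54], [0, 0, -0.63], [0, 0, -0.705], [0, 0, -0.705], [0, 0, -0.705], [0, 0, -0.705], [0, 0, -0.705]])

```text
time_s: 2.65
tcp_pos: [0.511, -0.1687, 0.2521]
eef_rot: [-179.9, 0.1, -141.9]
contact_force: [-0.4, 0.2, 0.2]
gripper_width: 0.0354
gripper_force: 0.0
```

```bash
cat >> h.py <<'E'
from scipy.spatial.transform import Rotation as Ro
def wsnap(f):
    s=r.get_state(); c=viewer.capture('wrist'); cv2.imwrite('pics/'+f,c['img'][:,:,::-1])
    M=np.eye(4); M[:3,:3]=Ro.from_euler('xyz',s['eef_rot'],degrees=True).as_matrix(); M[:3,3]=s['tcp_pos']
    W=np.linalg.inv(M@c['mount']); d=dict(camera_matrix=c['camera_matrix'],R=W[:3,:3],t=W[:3,3]); np.savez('pics/'+f+'.npz',**d); print(s['time_s'],s['tcp_pos'],s['eef_rot'],s['contact_force']); return d
E
python3 - <<'E'
from h import *
wsnap('w1.png')
a=cv2.imread('pics/w1.png'); cv2.imwrite('pics/w1b.png',cv2.resize(a,(800,600),interpolation=cv2.INTER_CUBIC))
E
```

```text
2.65 [ 0.51102836 -0.16867863  0.25205386] [-1.79909977e+02  8.89171930e-02 -1.41914628e+02] [-0.40636624  0.20078064  0.19423586]
```

View pics/w1b.png

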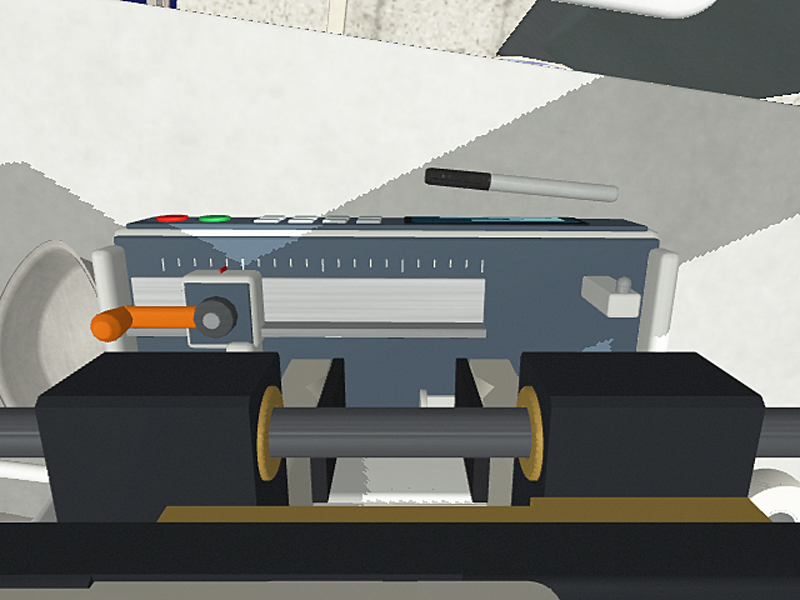

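```bash
python3 - <<'E'
from h import *
W=load('w1.png'); T=load('top0.png')
w=lambda u,v:(u/1.25,v/1.25)
yaw=np.radians(38.0)
A=np.array([[np.cos(yaw),np.sin(yaw)],[-np.sin(yaw),np.cos(yaw)]])
post=onz(W,w(624,303),.109)[:2]
o=post-A.T@[-.05,.122]
for n,p,z in[('post',(624,303),.109),('knob',(108,327),.12),('pivot',(211,320),.1),('pivot',(211,320),.105),('thumb',(421,398),.092),('thumb2',(421,392),.0965),('frontR',(115,232),.062),('frontL',(657,237),.062),('carrL',(186,346),.089),('carrR',(262,350),.089)]:
    X=onz(W,w(*p),z); print(n,X.round(4),(A@(X[:2]-o)).round(4))
t=lambda u,v:(u/2.35+230,v/2.35+90)
print(o)
print('knobtri',tri(W,w(108,327),T,t(520,249)),'pivtri',tri(W,w(211,320),T,t(460,297)))
E
```

```text
post [ 0.4412 -0.0673  0.109 ] [-0.05   0.122]
knob [ 0.6207 -0.2805  0.12  ] [-0.0399 -0.1565]
pivot [ 0.5931 -0.2412  0.1   ] [-0.0375 -0.1085]
pivot [ 0.5907 -0.2407  0.105 ] [-0.039  -0.1067]
thumb [ 0.5601 -0.1138  0.092 ] [0.015  0.0121]
thumb2 [ 0.5555 -0.1177  0.0965] [0.0089 0.0119]
frontR [ 0.5995 -0.3224  0.062 ] [-0.0824 -0.1765]
frontL [ 0.396  -0.0568  0.062 ] [-0.0792  0.1581]
carrL [ 0.6214 -0.2453  0.089 ] [-0.0177 -0.1292]
carrR [ 0.5954 -0.2079  0.089 ] [-0.0151 -0.0837]
[ 0.55575208 -0.13261364]
knobtri [ 0.62350075 -0.28141502  0.1154105 ] pivtri [ 0.59137469 -0.24025498  0.10324425]
```

>>> arm_command(travel=[[0.06, -0.06, 0], [0.14, -0.14, 0], [0.2, -0.2, 0], [0.228, -0.224, -0.04], [0.228, -0.224, -0.12], [0.228, -0.224, -0.2], [0.228, -0.224, -0.24], [0.228, -0.224, -0.26], [0.228, -0.224, -0.26], [0.228, -0.224, -0.26]], delta_rot=[[0, 0, 0], [0, 0, 0], [0, 0, 0], [0, 0, 0], [0, 0, 0], [0, 0, 0], [0, 0, 0], [0, 0, 0], [0, 0, 0], [0, 0, 0]])

```text
time_s: 3.95
tcp_pos: [0.6253, -0.2813, 0.1222]
eef_rot: [-179.9, 0.1, -141.9]
contact_force: [-0.8, 0.3, 0.3]
gripper_width: 0.0348
gripper_force: 0.0
```

```bash
python3 - <<'E'
from h import *
wsnap('w2.png')
a=cv2.imread('pics/w2.png'); cv2.imwrite('pics/w2b.png',a[200:430,130:510])
E
```

```text
3.95 [ 0.62526956 -0.28125124  0.1222261 ] [-1.79890300e+02  8.10896822e-02 -1.41949958e+02] [-0.84040722  0.25533712  0.33091668]
```

View pics/w2b.png

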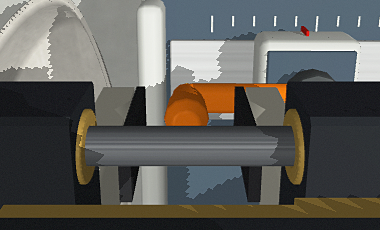

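>>> arm_command(travel=[[0, 0, 0], [0, 0, 0], [0, 0, 0], [0, 0, 0]], delta_rot=[[0, 0, 0], [0, 0, 0], [0, 0, 0], [0, 0, 0]], grip=0, newtons=20)

```text
time_s: 4.5
tcp_pos: [0.6253, -0.2822, 0.1212]
eef_rot: [-179.9, 0.0, -142.0]
contact_force: [2.4, -4.6, -0.3]
gripper_width: 0.0146
gripper_force: 20.0
```

```bash
python3 - <<'E'
import numpy as np
for th in np.arange(.125,1.51,.125):
    dx,dy=-53*np.sin(th),53*(1-np.cos(th))
    print([round((.788*dx-.616*dy)/500,3),round((.616*dx+.788*dy)/500,3),0],end=', ')
E
```

```text
[np.float64(-0.011), np.float64(-0.007), 0], [np.float64(-0.023), np.float64(-0.014), 0], [np.float64(-0.035), np.float64(-0.018), 0], [np.float64(-0.048), np.float64(-0.021), 0], [np.float64(-0.061), np.float64(-0.022), 0], [np.float64(-0.074), np.float64(-0.022), 0], [np.float64(-0.088), np.float64(-0.02), 0], [np.float64(-0.1), np.float64(-0.017), 0], [np.float64(-0.113), np.float64(-0.011), 0], [np.float64(-0.124), np.float64(-0.005), 0], [np.float64(-0.135), np.float64(0.003), 0], [np.float64(-0.144), np.float64(0.012), 0],
```

>>> arm_command(travel=[[-0.011, -0.007, 0], [-0.023, -0.014, 0], [-0.035, -0.018, 0], [-0.048, -0.021, 0], [-0.061, -0.022, 0], [-0.074, -0.022, 0], [-0.088, -0.02, 0], [-0.1, -0.017, 0], [-0.113, -0.011, 0], [-0.124, -0.005, 0], [-0.135, 0.003, 0], [-0.144, 0.012, 0], [-0.144, 0.012, 0], [-0.144, 0.012, 0]], delta_rot=[[0, 0, 0], [0, 0, 0], [0, 0, 0], [0, 0, 0], [0, 0, 0], [0, 0, 0], [0, 0, 0], [0, 0, 0], [0, 0, 0], [0, 0, 0], [0, 0, 0], [0, 0, 0], [0, 0, 0], [0, 0, 0]])

```text
time_s: 6.25
tcp_pos: [0.552, -0.2748, 0.1206]
eef_rot: [179.9, -0.0, -142.0]
contact_force: [3.2, 3.8, 3.3]
gripper_width: 0.0148
gripper_force: 20.0
```

>>> arm_command(travel=[[-0.0105, 0.0134, 0], [-0.021, 0.0268, 0], [-0.0315, 0.0402, 0], [-0.042, 0.0536, 0], [-0.0525, 0.067, 0], [-0.063, 0.0804, 0], [-0.0735, 0.0938, 0], [-0.084, 0.1072, 0], [-0.0945, 0.1206, 0], [-0.1, 0.128, 0], [-0.105, 0.134, 0], [-0.105, 0.134, 0]], delta_rot=[[0, 0, 0], [0, 0, 0], [0, 0, 0], [0, 0, 0], [0, 0, 0], [0, 0, 0], [0, 0, 0], [0, 0, 0], [0, 0, 0], [0, 0, 0], [0, 0, 0], [0, 0, 0]])

```text
time_s: 7.75
tcp_pos: [0.4962, -0.2098, 0.1204]
eef_rot: [179.9, -0.3, -142.0]
contact_force: [-4.7, -10.9, 8.1]
gripper_width: 0.0147
gripper_force: 20.0
```

```bash
python3 - <<'E'
from h import *
d=wsnap('w3.png')
a=cv2.imread('pics/w3.png'); cv2.imwrite('pics/w3b.png',a)
T=snap('top','top3.png');S=snap('scene','scene3.png')
t=cv2.resize(T['img'][150:350,260:460,::-1],None,fx=2,fy=2,interpolation=cv2.INTER_CUBIC)
s=cv2.resize(S['img'][200:350,250:450,::-1],None,fx=2,fy=2,interpolation=cv2.INTER_CUBIC)
cv2.imwrite('pics/ts3.png',np.hstack([t,np.pad(s,((0,100),(0,0),(0,0)))]))
E
```

```text
7.75 [ 0.49616349 -0.20976391  0.12042045] [ 179.86643502   -0.3470064  -142.0044677 ] [ -4.71757095 -10.94625235   8.07226651]
```

View pics/ts3.png

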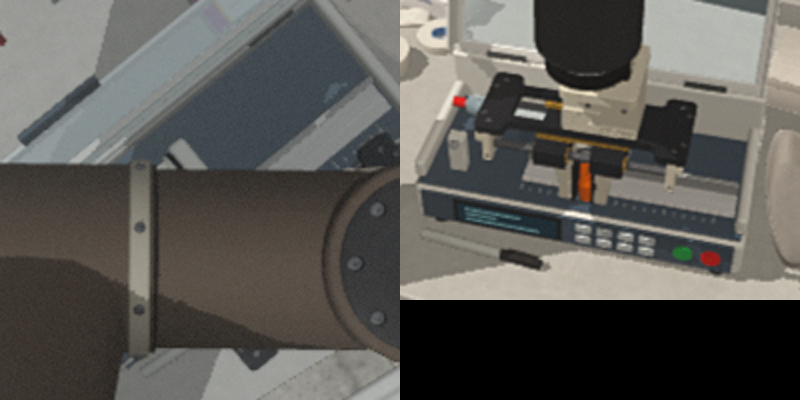

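>>> arm_command(travel=[[0, 0, 0], [0, 0, 0]], delta_rot=[[0, 0, 0], [0, 0, 0]])

```text
time_s: 8.15
tcp_pos: [0.4962, -0.2098, 0.1204]
eef_rot: [179.8, -0.4, -142.0]
contact_force: [-4.8, -10.4, 7.8]
gripper_width: 0.0145
gripper_force: 20.0
```

```bash
python3 - <<'E'
from h import *
s=r.get_state()
for k in s: print(k,np.round(s[k],4))
E
```

```text
time_s 8.15
joints [ -1.9795  14.7348 -25.8476   0.1472 -49.7879 -50.1245]
qd [-0.0296 -0.0192  0.0659  0.0444 -0.0636 -0.097 ]
joint_torque [  6.5002 -40.9452  23.6966   2.1441   1.5017   0.1976]
tcp_pos [ 0.4962 -0.2098  0.1204]
eef_rot [ 179.8484   -0.356  -142.0081]
contact_force [ -4.837  -10.4057   7.774 ]
moment [-3.8278  1.5764 -0.2105]
gripper_force 20.0041
gripper_width 0.0145
```

View pics/w3b.png

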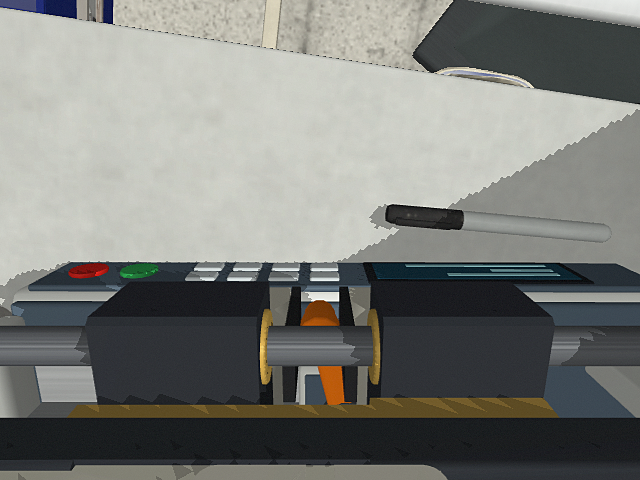

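>>> arm_command(travel=[[0, 0, 0], [0, 0, 0.002], [0, 0, 0.002]], delta_rot=[[0, 0, 0], [0, 0, 0], [0, 0, 0]], grip=0.35)

```text
time_s: 8.52
tcp_pos: [0.4992, -0.2079, 0.1212]
eef_rot: [179.9, -0.0, -142.0]
contact_force: [-0.7, -0.3, 0.5]
gripper_width: 0.0304
gripper_force: 0.0
```

```bash
python3 - <<'E'
from h import *
d=wsnap('w4.png'); print(r.get_state()['moment'])
a=cv2.imread('pics/w4.png')
h=cv2.inRange(cv2.cvtColor(a,cv2.COLOR_BGR2HSV),(5,150,80),(20,255,255))
h[:, :250]=0;h[:,400:]=0
for y in range(285,420,8):
    x=np.flatnonzero(h[y]); print(y,(x.min(),x.max()) if len(x) else None,end=' ')
E
```

```text
8.525 [ 0.49916793 -0.20792065  0.12116314] [ 1.79931912e+02 -4.75085964e-02 -1.41976494e+02] [-0.73365288 -0.30005013  0.51818561]
[ 0.10916877 -0.14234457 -0.00993192]
285 None 293 (np.int64(314), np.int64(327)) 301 (np.int64(306), np.int64(334)) 309 (np.int64(303), np.int64(338)) 317 (np.int64(300), np.int64(341)) 325 (np.int64(299), np.int64(342)) 333 None 341 None 349 None 357 None 365 None 373 (np.int64(323), np.int64(352)) 381 (np.int64(325), np.int64(354)) 389 (np.int64(327), np.int64(356)) 397 (np.int64(330), np.int64(335)) 405 (np.int64(251), np.int64(397)) 413 (np.int64(250), np.int64(398))
```

```bash
python3 - <<'E'
from h import *
W=load('w4.png'); yaw=np.radians(38.0)
A=np.array([[np.cos(yaw),np.sin(yaw)],[-np.sin(yaw),np.cos(yaw)]]); o=np.array([.5558,-.1326])
a=A@(onz(W,(337.5,373),.099)[:2]-o); b=A@(onz(W,(341.5,389),.099)[:2]-o)
k=A@(onz(W,(320.5,327),.12)[:2]-o)
print(a,b,k, np.arctan2(*(a-k)), np.arctan2(*(b-k)),np.arctan2(*(b-a)))
E
```

```text
[-0.05954049 -0.01681334] [-0.05169808 -0.01500922] [-0.09170183 -0.0241316 ] 1.3470575918001808 1.346592096975273 1.344684161337007
```

>>> arm_command(travel=[[0, 0, 0], [0, 0, 0], [-0.0012, 0.0016, 0], [-0.0025, 0.0032, 0], [-0.0037, 0.0047, 0], [-0.0049, 0.0063, 0], [-0.0062, 0.0079, 0], [-0.0074, 0.0095, 0], [-0.0074, 0.0095, 0]], delta_rot=[[0, 0, 0], [0, 0, 0], [0, 0, 0], [0, 0, 0], [0, 0, 0], [0, 0, 0], [0, 0, 0], [0, 0, 0], [0, 0, 0]], grip=0.22)

```text
time_s: 9.7
tcp_pos: [0.4961, -0.2036, 0.1216]
eef_rot: [180.0, 0.0, -142.0]
contact_force: [-0.5, -1.2, -0.4]
gripper_width: 0.0194
gripper_force: 0.6
```

```bash
cat >> h.py <<'E'
_y=np.radians(38.0); A=np.array([[np.cos(_y),np.sin(_y)],[-np.sin(_y),np.cos(_y)]]); o=np.array([.5558,-.1326])
def lev(f):
    W=wsnap(f); s=r.get_state(); print('F pump',A@s['contact_force'][:2],'tcp',A@(s['tcp_pos'][:2]-o),s['gripper_width'])
    a=cv2.imread('pics/'+f); h=cv2.inRange(cv2.cvtColor(a,cv2.COLOR_BGR2HSV),(5,150,80),(20,255,255)); h[:, :200]=0;h[:,450:]=0
    def row(y):
        x=np.flatnonzero(h[y]); return (x.min()+x.max())/2,len(x)
    k=A@(onz(W,(row(325)[0],327),.12)[:2]-o); print('knob',k,row(325))
    for y in (373,381,389):
        c=row(y); p=A@(onz(W,(c[0],y),.099)[:2]-o); th=np.arctan2(*(p-k)); print(c,'th',th,'pivot y',k[1]+.053*np.cos(th))
E
python3 -c "
from h import *
lev('w5.png')"
```

```text
9.7 [ 0.49608905 -0.20357195  0.12158895] [ 1.79999831e+02  4.44305446e-04 -1.41988348e+02] [-0.47897397 -1.22037296 -0.35239528]
F pump [-1.62463983 -1.66240747] tcp [-0.09070978 -0.01916653] 0.019306561290464416
knob [-0.09123818 -0.01971237] (np.float64(318.0), 51)
(np.float64(318.0), 37) th 1.5753737639165255 pivot y -0.019954969818229987
(np.float64(322.0), 34) th 1.5275088958996805 pivot y -0.01741884908329003
(np.float64(331.5), 30) th 1.4300567791381564 pivot y -0.012277770916136292
```

>>> arm_command(travel=[[-0.0012, 0.0016, 0], [-0.0025, 0.0032, 0], [-0.0037, 0.0047, 0], [-0.0044, 0.0056, 0], [-0.0044, 0.0056, 0]], delta_rot=[[0, 0, 0], [0, 0, 0], [0, 0, 0], [0, 0, 0], [0, 0, 0]])

```text
time_s: 10.38
tcp_pos: [0.4939, -0.2007, 0.1215]
eef_rot: [180.0, 0.0, -142.0]
contact_force: [0.1, -1.2, -0.2]
gripper_width: 0.0192
gripper_force: 0.5
```

```bash
sed -i 's/h\[:, :200\]=0;h\[:,450:\]=0/h[:, :296]=0;h[:,356:]=0/; s/(5,150,80),(20,255,255)); h\[:, :296/(5,150,80),(17,255,255)); h[:, :296/' h.py; python3 -c "
from h import *
lev('w6.png')"
```

```text
10.375 [ 0.49390436 -0.20068977  0.12154068] [ 1.79995130e+02  3.56682656e-03 -1.41985634e+02] [ 0.14768964 -1.18958398 -0.20850029]
F pump [ 0.14138742 -0.79772859] tcp [-0.09066338 -0.01555347] 0.019378582143687158
knob [-0.09121108 -0.01681786] (np.float64(316.0), 41)
(np.float64(323.0), 29) th 1.4866180064113717 pivot y -0.012361673982080244
(np.float64(324.0), 29) th 1.483800474449764 pivot y -0.012212891432872044
(np.float64(324.5), 30) th 1.4868726180169156 pivot y -0.012375120759052276
```

>>> arm_command(travel=[[-0.0006, 0.0008, 0], [-0.0012, 0.0016, 0], [-0.0018, 0.0024, 0], [-0.0018, 0.0024, 0]], delta_rot=[[0, 0, 0], [0, 0, 0], [0, 0, 0], [0, 0, 0]])

```text
time_s: 10.92
tcp_pos: [0.493, -0.1995, 0.1216]
eef_rot: [180.0, 0.0, -142.0]
contact_force: [0.5, -1.8, 0.3]
gripper_width: 0.0193
gripper_force: 0.7
```

```bash
python3 -c "
from h import *
lev('w7.png')"
```

```text
10.925 [ 0.49298343 -0.19953198  0.12155912] [ 1.79996256e+02  5.07209731e-04 -1.41988555e+02] [ 0.54580926 -1.8288757   0.26688709]
F pump [-1.13196109 -1.43855371] tcp [-0.0907097  -0.01409018] 0.01912983567257698
knob [-0.0912148  -0.01533867] (np.float64(316.0), 41)
(np.float64(321.0), 29) th 1.513118644997376 pivot y -0.01228344863382359
(np.float64(322.0), 29) th 1.5075592194317942 pivot y -0.011989337779893227
(np.float64(322.5), 30) th 1.5084223937856576 pivot y -0.012034995821154469
```

>>> arm_command(travel=[[-0.0006, 0.0008, 0], [-0.0012, 0.0016, 0], [-0.0018, 0.0024, 0], [-0.0018, 0.0024, 0]], delta_rot=[[0, 0, 0], [0, 0, 0], [0, 0, 0], [0, 0, 0]])

```text
time_s: 11.48
tcp_pos: [0.4925, -0.1989, 0.1217]
eef_rot: [-179.9, 0.0, -142.0]
contact_force: [1.8, -6.4, -0.8]
gripper_width: 0.0191
gripper_force: 3.0
```

```bash
python3 -c "
from h import *
lev('w8.png')"
```

```text
11.475 [ 0.49252097 -0.19886994  0.12170172] [-1.79940190e+02  5.35000634e-03 -1.41977385e+02] [ 1.83225595 -6.37304958 -0.79084962]
F pump [-3.01362805 -5.74666051] tcp [-0.09065609 -0.0132948 ] 0.01962028347847201
knob [-0.0910993  -0.01471617] (np.float64(315.5), 40)
(np.float64(320.0), 29) th 1.521296298991787 pivot y -0.012093743338911746
(np.float64(320.0), 29) th 1.5267865192263794 pivot y -0.012384406658006965
(np.float64(321.0), 29) th 1.5204641736299727 pivot y -0.012049695628028108
```

>>> arm_command(travel=[[-0.0006, 0.0008, 0], [-0.0012, 0.0016, 0], [-0.0012, 0.0016, 0]], delta_rot=[[0, 0, 0], [0, 0, 0], [0, 0, 0]])

```text
time_s: 11.9
tcp_pos: [0.4923, -0.1986, 0.1218]
eef_rot: [-179.9, 0.0, -142.0]
contact_force: [2.9, -9.4, -3.2]
gripper_width: 0.0196
gripper_force: 4.8
```

```bash
python3 -c "
from h import *
lev('w9.png')"
```

```text
11.9 [ 0.49232095 -0.19860099  0.12184932] [-1.79881725e+02  9.25271632e-03 -1.41970901e+02] [ 2.92684578 -9.35417993 -3.20584221]
F pump [-3.80896303 -9.40687741] tcp [-0.09064153 -0.01294505] 0.019358710002294572
knob [-0.09101638 -0.01456554] (np.float64(315.0), 39)
(np.float64(319.0), 29) th 1.529505457030392 pivot y -0.012377747669828848
(np.float64(320.0), 29) th 1.5222609838530237 pivot y -0.011994178621749464
(np.float64(320.0), 29) th 1.5271615300561732 pivot y -0.012253631549166272
```

>>> arm_command(travel=[[0.0031, -0.0039, 0], [0.0031, -0.0039, 0], [0.0031, -0.0039, 0], [0.0031, -0.0039, 0]], delta_rot=[[0, 0, 0], [0, 0, 0], [0, 0, 0], [0, 0, 0]], grip=0, newtons=25)

```text
time_s: 12.45
tcp_pos: [0.4937, -0.2004, 0.1218]
eef_rot: [-179.9, 0.0, -142.0]
contact_force: [1.8, -7.8, -2.3]
gripper_width: 0.0145
gripper_force: 25.0
```

```bash
python3 - <<'E'
from h import *
lev('w10.png')
for th in list(np.arange(1.4,.79,-.1))+[.7,.6,.5,.4,.3,.2,.1,0,-.03]:
    d=A.T@(53*np.array([-np.sin(th)+np.sin(1.5),-np.cos(th)+np.cos(1.5)]))/500
    print(round(th,2),d.round(4).tolist())
E
```

```text
12.45 [ 0.49366399 -0.20038531  0.12177581] [-1.79909779e+02  5.31098443e-03 -1.41983580e+02] [ 1.76233133 -7.80774628 -2.26314729]
F pump [-2.71887492 -7.50218547] tcp [-0.09065904 -0.01515237] 0.014811876452976939
knob [-0.09109225 -0.01516926] (np.float64(319.5), 40)
(np.float64(324.0), 29) th 1.5133996019237426 pivot y -0.01212890479821516
(np.float64(324.5), 30) th 1.513537886567737 pivot y -0.012136221844295126
(np.float64(325.0), 29) th 1.5136503176208276 pivot y -0.012142170943810461
1.4 [0.0075, -0.0075]
1.3 [0.0157, -0.0142]
1.2 [0.0245, -0.0201]
1.1 [0.0339, -0.025]
1.0 [0.0437, -0.029]
0.9 [0.0538, -0.032]
0.8 [0.0643, -0.034]
0.7 [0.0748, -0.0349]
0.6 [0.0854, -0.0348]
0.5 [0.0959, -0.0336]
0.4 [0.1063, -0.0313]
0.3 [0.1164, -0.0281]
0.2 [0.1261, -0.0238]
0.1 [0.1353, -0.0186]
0 [0.144, -0.0125]
-0.03 [0.1464, -0.0105]
```

>>> arm_command(travel=[[0.0075, -0.0075, 0], [0.0157, -0.0142, 0], [0.0245, -0.0201, 0], [0.0339, -0.025, 0], [0.0437, -0.029, 0], [0.0538, -0.032, 0], [0.0643, -0.034, 0], [0.0643, -0.034, 0]], delta_rot=[[0, 0, 0], [0, 0, 0], [0, 0, 0], [0, 0, 0], [0, 0, 0], [0, 0, 0], [0, 0, 0], [0, 0, 0]])

```text
time_s: 13.5
tcp_pos: [0.5227, -0.2186, 0.1215]
eef_rot: [179.9, -0.3, -142.0]
contact_force: [-10.1, -10.8, 6.1]
gripper_width: 0.0151
gripper_force: 25.0
```

```bash
python3 - <<'E'
from h import *
s=r.get_state(); print(A@s['contact_force'][:2],s['contact_force'][2],A@(s['tcp_pos'][:2]-o))
k=A@(s['tcp_pos'][:2]-o); th=np.arcsin((-.038-k[0])/.053); print(th,k[1]+.053*np.cos(th))
E
```

```text
[-14.58312279  -2.29958724] 6.130767484251877 [-0.07904545 -0.04733059]
0.8858333416897743 -0.013800444116264451
```

>>> arm_command(travel=[[-0.003, 0.0008, 0], [-0.0062, 0.0015, 0], [-0.0062, 0.0015, 0]], delta_rot=[[0, 0, 0], [0, 0, 0], [0, 0, 0]])

```text
time_s: 13.88
tcp_pos: [0.5209, -0.2169, 0.1216]
eef_rot: [180.0, -0.2, -142.0]
contact_force: [-4.3, -7.6, 2.1]
gripper_width: 0.0145
gripper_force: 25.0
```

```bash
python3 - <<'E'
from h import *
s=r.get_state(); print(A@s['contact_force'][:2],s['contact_force'][2],A@(s['tcp_pos'][:2]-o))
wsnap('w11.png')
a=cv2.imread('pics/w11.png'); cv2.imwrite('pics/w11b.png',cv2.resize(a[230:430,200:500],None,fx=2.6,fy=2.6))
E
```

```text
[-8.0715977  -3.32665911] 2.115783642300331 [-0.07937806 -0.04490139]
13.875 [ 0.52089329 -0.2168528   0.12159819] [ 1.79959734e+02 -1.50906389e-01 -1.41987845e+02] [-4.31240993 -7.5908149   2.11578364]
```

View pics/w11b.png

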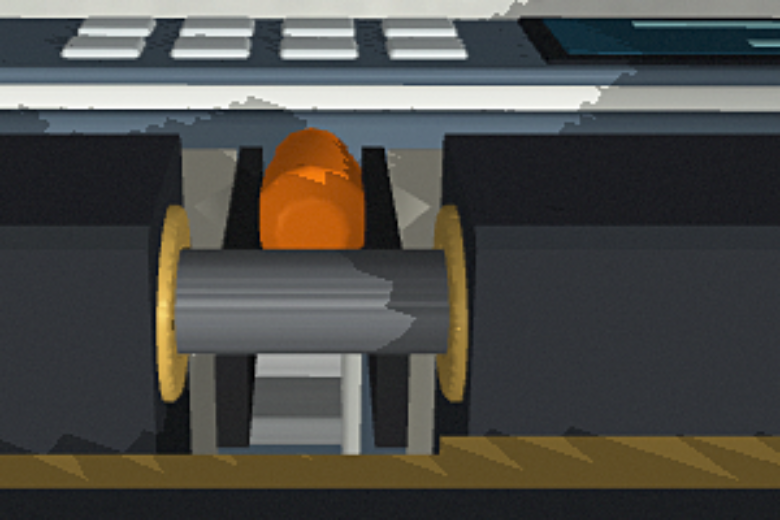

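```bash
python3 - <<'E'
from h import *
W=load('w11.png')
for c in(332,338.5):
  for z in (.089,.085): print(c,z,A@(onz(W,(c,388),z)[:2]-o))
a=cv2.imread('pics/w11.png'); print(a[385,315:350].mean(1).astype(int)); 
for f in ('w10.png','w4.png'):
  b=cv2.imread('pics/'+f); print(f,b[385,296:356].mean(1).astype(int))
W=load('w10.png')
E
```

```text
332 0.089 [-0.03357835 -0.03920351]
332 0.085 [-0.03085904 -0.03906949]
338.5 0.089 [-0.03357003 -0.03621545]
338.5 0.085 [-0.03085052 -0.03601185]
[ 82  83  83  81  82  82  82  83  82  83  84  82  81  82  79  78  97 137
 153 170 174 173 182 153  72  71  78  65  22  26  36  36  34  35  37]
w10.png [ 10  60  78  78  74  75  75  74  75  76  75  75  74  74  77  90  99 101
 100 101 103  98 103 103 101 101 103  99  99  99  99  96 101 100 100 100
  98  98  92  86  85  81  73  73  57  80  70  22  26  35  39  33  32  35
  35  37  33  37  35  34]
w4.png [156 156 158 146 136 154 165 166 175 149  70  66  71  72  72  69  71  72
  70  72  70  70  70  70  70  74  70  72  71  71  86  96  96  94  94 100
  95  94  97  94  98  94  93  99  94  95  94  96  95  95  91  96  92  91
  87  82  81  74  74  69]
```

```bash
python3 - <<'E'
from h import *
for f,c in(('w4.png',305.3),('w11.png',338.3)): print(f,A@(onz(load(f),(c,385),.089)[:2]-o))
for f in['w5.png','w6.png','w8.png','w9.png']:
  b=cv2.imread('pics/'+f); print(f,b[385,270:310].mean(1).astype(int))
E
```

```text
w4.png [-0.04698865 -0.03100812]
w11.png [-0.03514441 -0.03632279]
w5.png [ 90  91  92  90  97  52  32  33  35  34  34  38  36  36  38  34  33  33
  14   0 187 180 175 187 124  71  73  72  74  74  74  73  74  74  74  74
  72  75  74  75]
w6.png [89 87 91 92 98 52 34 32 32 37 35 32 34 37 36 35 37 34 14  8 82 76 76 73
 72 75 74 75 74 72 76 74 76 74 74 74 74 73 77 73]
w8.png [ 93  91  92  93  99  52  35  34  32  34  37  36  33  39  35  39  32  34
  16   9  79  77  74  73  75  75  75  76  73  74  73  74  75  74  74  71
  79  90 101 100]
w9.png [ 90  92  91  93  99  34  34  36  35  33  33  37  34  33  35  37  38  36
  15  10  77  75  73  76  75  74  75  75  75  76  74  75  77  74  71  74
  91  95 100 100]
```

>>> arm_command(travel=[[-0.0025, 0.0032, 0], [-0.0049, 0.0063, 0], [-0.0068, 0.0087, 0], [-0.0068, 0.0087, 0]], delta_rot=[[0, 0, 0], [0, 0, 0], [0, 0, 0], [0, 0, 0]])

```text
time_s: 14.42
tcp_pos: [0.5174, -0.2126, 0.1216]
eef_rot: [180.0, -0.2, -142.0]
contact_force: [-4.3, -8.1, 2.3]
gripper_width: 0.0151
gripper_force: 25.0
```

```bash
cat >> h.py <<'E'
def rim(f,y=385):
    s=r.get_state(); print('F',(A@s['contact_force'][:2]).round(1),s['contact_force'][2].round(1),'tcp',(A@(s['tcp_pos'][:2]-o)).round(4))
    W=wsnap(f); b=cv2.imread('pics/'+f)[y-2:y+3].mean((0,2)); 
    for x in range(298,345):
        if b[x]>115 and b[x+2]<95: print('rim',x+1,(A@(onz(W,(x+.8,y),.089)[:2]-o)).round(4))
    a=cv2.imread('pics/'+f); h=cv2.inRange(cv2.cvtColor(a,cv2.COLOR_BGR2HSV),(5,150,80),(17,255,255)); h[:,:296]=0; h[:,356:]=0
    print('knob top row',np.flatnonzero(h[:330].sum(1)>255*4).min())
E
python3 -c "
from h import *
rim('w12.png')"
```

```text
F [-8.4 -3.8] 2.3 tcp [-0.0795 -0.0395]
14.425 [ 0.51744856 -0.21264609  0.12161746] [ 1.79966703e+02 -1.67441227e-01 -1.41981448e+02] [-4.26698116 -8.12915666  2.2600238 ]
rim 338 [-0.0353 -0.0311]
knob top row 280
```

>>> arm_command(travel=[[-0.0012, 0.0016, 0], [-0.0018, 0.0024, 0], [-0.0018, 0.0024, 0]], delta_rot=[[0, 0, 0], [0, 0, 0], [0, 0, 0]])

```text
time_s: 14.85
tcp_pos: [0.5167, -0.2122, 0.1217]
eef_rot: [-180.0, -0.2, -142.0]
contact_force: [-5.4, -13.0, 2.7]
gripper_width: 0.0147
gripper_force: 25.0
```

```bash
python3 -c "
from h import *
rim('w13.png')"
```

```text
F [-12.3  -6.9] 2.7 tcp [-0.0798 -0.0387]
14.85 [ 0.51673106 -0.21220092  0.12171822] [-179.98405129   -0.19331425 -141.98562711] [ -5.44460859 -13.04101869   2.69344902]
rim 336 [-0.0355 -0.0313]
rim 337 [-0.0355 -0.0308]
knob top row 279
```

```bash
python3 - <<'E'
from h import *
for th,b in zip([.97,.92,.87,.82,.77,.7,.6,.5,.4,.3,.2,.1,0],[.7,1.4,2,2,2]+[2]*8):
    d=A.T@(53*np.array([-np.sin(th)+np.sin(1.02),-np.cos(th)+np.cos(1.02)])+[b,0])/500
    print(th,d.round(4).tolist())
E
```

```text
0.97 [0.0061, -0.0009]
0.92 [0.0123, -0.0015]
0.87 [0.0184, -0.002]
0.82 [0.0236, -0.0029]
0.77 [0.0289, -0.0036]
0.7 [0.0363, -0.0041]
0.6 [0.0469, -0.004]
0.5 [0.0574, -0.0028]
0.4 [0.0678, -0.0006]
0.3 [0.0778, 0.0027]
0.2 [0.0875, 0.007]
0.1 [0.0968, 0.0122]
0 [0.1054, 0.0183]
```

>>> arm_command(travel=[[0.0061, -0.0009, 0], [0.0123, -0.0015, 0], [0.0184, -0.002, 0], [0.0236, -0.0029, 0], [0.0236, -0.0029, 0]], delta_rot=[[0, 0, 0], [0, 0, 0], [0, 0, 0], [0, 0, 0], [0, 0, 0]])

```text
time_s: 15.52
tcp_pos: [0.5278, -0.2142, 0.1217]
eef_rot: [180.0, -0.3, -142.0]
contact_force: [-6.1, -14.7, 4.2]
gripper_width: 0.0149
gripper_force: 25.0
```

```bash
python3 -c "
from h import *
rim('w14.png')"
```

```text
F [-13.8  -7.8] 4.2 tcp [-0.0723 -0.0471]
15.525 [ 0.52778514 -0.21420563  0.12167525] [ 179.98166795   -0.29084419 -141.98164067] [ -6.07649372 -14.66813013   4.21620387]
rim 342 [-0.0282 -0.0369]
rim 343 [-0.0282 -0.0364]
knob top row 276
```

```bash
python3 - <<'E'
from h import *
for f in ('w13.png','w14.png'):
  b=cv2.imread('pics/'+f)
  for y in (372,380,388,396): print(f,y,' '.join(''.join('%x'%(v//16) for v in p) for p in b[y,294:350]))
E
```

```text
w13.png 372 222 111 000 000 888 aaa aaa 9a9 9aa 999 999 999 99a 9a9 999 999 999 999 999 9a9 999 999 9a9 999 999 9a9 9a9 999 9a9 999 999 999 999 9a9 9aa 788 888 999 aaa aba abb bbb 999 543 543 543 544 443 111 100 111 222 222 222 222 222
w13.png 380 222 111 000 222 555 555 555 554 555 555 554 555 555 555 555 555 555 555 555 555 555 555 555 555 555 555 554 555 454 555 555 555 555 555 444 677 888 9a9 aaa abb abb bbb 777 443 543 544 544 554 332 111 111 222 222 222 222 222
w13.png 388 222 111 000 555 555 555 555 555 555 555 555 555 555 555 555 555 555 555 555 555 555 555 555 555 555 555 555 555 555 555 555 555 555 555 444 666 888 9aa abb aba abb bbb 777 543 543 543 544 543 654 111 111 222 222 222 222 222
w13.png 396 222 111 666 888 888 888 888 887 888 887 888 888 888 888 887 888 887 888 887 887 888 888 888 888 888 888 888 888 888 888 888 888 888 888 887 777 888 9a9 abb aba abb bcc 655 443 543 543 544 543 544 443 111 222 222 222 222 222
w14.png 372 222 111 000 000 444 555 555 555 555 555 555 555 555 555 555 555 555 555 555 555 555 555 555 555 555 555 555 555 555 555 555 555 555 555 555 555 555 555 555 555 555 555 555 555 555 555 555 454 111 111 111 222 222 222 222 222
w14.png 380 222 111 000 444 998 888 888 888 888 888 888 888 888 888 888 888 888 888 888 888 888 888 888 888 888 888 888 888 888 888 888 888 888 888 888 888 888 888 888 888 888 888 888 888 888 888 888 999 555 111 111 222 222 222 222 222
w14.png 388 222 111 000 665 655 555 555 655 555 655 555 655 655 555 655 555 655 655 655 555 555 655 555 655 655 655 655 655 655 655 655 555 655 655 655 655 555 555 655 655 555 655 655 555 655 655 655 655 666 111 111 222 222 222 222 222
w14.png 396 222 111 433 554 544 544 544 554 544 554 544 554 554 544 554 544 554 544 544 544 544 544 544 554 543 544 544 544 544 544 544 544 543 544 554 544 544 544 544 544 544 544 543 544 544 544 544 544 554 443 222 222 222 222 222 222
```

>>> arm_command(travel=[[0.0053, -0.0007, 0], [0.0127, -0.0012, 0], [0.0233, -0.0011, 0], [0.0338, 0.0001, 0], [0.0442, 0.0023, 0], [0.0542, 0.0056, 0], [0.0639, 0.0099, 0], [0.0732, 0.0151, 0], [0.0818, 0.0212, 0], [0.0818, 0.0212, 0]], delta_rot=[[0, 0, 0], [0, 0, 0], [0, 0, 0], [0, 0, 0], [0, 0, 0], [0, 0, 0], [0, 0, 0], [0, 0, 0], [0, 0, 0], [0, 0, 0]])

```text
time_s: 16.82
tcp_pos: [0.5722, -0.2019, 0.1219]
eef_rot: [-179.9, 0.1, -142.0]
contact_force: [3.7, -6.5, -1.5]
gripper_width: 0.0137
gripper_force: 24.7
```

```bash
python3 -c "
from h import *
rim('w15.png')"
```

```text
F [-1.1 -7.4] -1.5 tcp [-0.0297 -0.0647]
16.825 [ 0.57218836 -0.20188345  0.12186009] [-1.79862059e+02  6.16463908e-02 -1.41956359e+02] [ 3.67661376 -6.46697837 -1.46580301]
knob top row 262
```

>>> arm_command(travel=[[0, 0, 0], [0, 0, 0], [-0.006, -0.007, 0], [-0.0117, -0.0143, 0], [-0.0117, -0.0143, 0]], delta_rot=[[0, 0, 0], [0, 0, 0], [0, 0, 0], [0, 0, 0], [0, 0, 0]], grip=0.4)

```text
time_s: 17.5
tcp_pos: [0.5643, -0.2085, 0.1216]
eef_rot: [180.0, -0.0, -142.0]
contact_force: [-0.1, 0.2, 0.5]
gripper_width: 0.0349
gripper_force: 0.0
```

```bash
python3 - <<'E'
from h import *
rim('w16.png')
a=cv2.imread('pics/w16.png'); T=snap('top','top16.png'); S=snap('scene','scene16.png')
b=cv2.resize(S['img'][200:350,250:450,::-1],None,fx=2,fy=2,interpolation=cv2.INTER_CUBIC)
cv2.imwrite('pics/v16.png',np.hstack([cv2.resize(a[230:430,220:480],None,fx=1.5,fy=1.5),b]))
E
```

```text
F [0.  0.2] 0.5 tcp [-0.04   -0.0651]
17.5 [ 0.56434684 -0.20850863  0.12160208] [ 1.79995529e+02 -8.00913935e-05 -1.42012663e+02] [-0.10053106  0.17993988  0.47650463]
knob top row 286
```

View pics/v16.png

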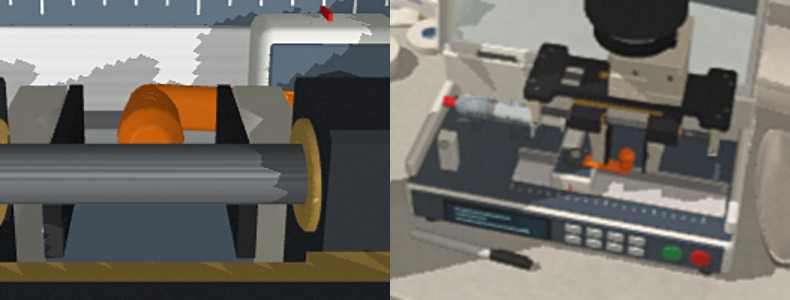

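>>> arm_command(travel=[[0, 0, 0], [0, 0, 0], [0, 0, 0], [0.0016, 0.0012, 0], [0.0032, 0.0025, 0], [0.0047, 0.0037, 0], [0.0063, 0.0049, 0], [0.0063, 0.0049, 0]], delta_rot=[[0, 0, 0], [0, 0, 0], [0, 0, 0], [0, 0, 0], [0, 0, 0], [0, 0, 0], [0, 0, 0], [0, 0, 0]], grip=0, newtons=30)

```text
time_s: 18.65
tcp_pos: [0.5669, -0.2065, 0.1215]
eef_rot: [180.0, -0.1, -142.0]
contact_force: [-4.0, -5.1, 0.8]
gripper_width: 0.0144
gripper_force: 30.0
```

```bash
python3 -c "
from h import *
rim('w17.png')"
```

```text
F [-6.3 -1.6] 0.8 tcp [-0.0367 -0.0651]
18.65 [ 0.56691426 -0.20647689  0.12146572] [ 1.79968031e+02 -1.18823689e-01 -1.41978765e+02] [-3.95378668 -5.13801374  0.83696437]
knob top row 285
```

>>> arm_command(travel=[[0.0016, 0.0012, 0], [0.0032, 0.0025, 0], [0.0032, 0.0025, 0]], delta_rot=[[0, 0, 0], [0, 0, 0], [0, 0, 0]])

```text
time_s: 19.08
tcp_pos: [0.5676, -0.206, 0.1214]
eef_rot: [179.9, -0.2, -142.0]
contact_force: [-6.1, -8.5, 3.4]
gripper_width: 0.0143
gripper_force: 30.0
```

```bash
python3 -c "
from h import *
rim('w18.png')"
```

```text
F [-10.1  -2.9] 3.4 tcp [-0.0359 -0.0651]
19.075 [ 0.56755338 -0.20597668  0.12144572] [ 179.93962229   -0.22335438 -142.00275394] [-6.13379959 -8.53453613  3.39111032]
knob top row 284
```

>>> arm_command(travel=[[-0.0057, -0.0044, 0], [-0.0057, -0.0044, 0]], delta_rot=[[0, 0, 0], [0, 0, 0]])

```text
time_s: 19.38
tcp_pos: [0.5666, -0.2067, 0.1216]
eef_rot: [-180.0, 0.0, -142.0]
contact_force: [-1.4, -2.1, 0.4]
gripper_width: 0.0141
gripper_force: 30.0
```

>>> arm_command(travel=[[0, 0, 0], [0, 0, 0], [0, 0, 0.03], [0, 0, 0.1], [0, 0, 0.2], [0, 0, 0.3], [0, 0, 0.4], [0, 0, 0.44], [0, 0, 0.44]], delta_rot=[[0, 0, 0], [0, 0, 0], [0, 0, 0], [0, 0, 0], [0, 0, 0], [0, 0, 0], [0, 0, 0], [0, 0, 0], [0, 0, 0]], grip=0.4)

```text
time_s: 20.5
tcp_pos: [0.5672, -0.2068, 0.3448]
eef_rot: [-179.8, 0.2, -142.0]
contact_force: [-0.1, -0.1, -1.0]
gripper_width: 0.0351
gripper_force: 0.0
```

```bash
python3 - <<'E'
from h import *
print(r.get_state()['contact_force'])
W=wsnap('w19.png'); b=cv2.imread('pics/w19.png')
S=snap('scene','scene19.png');T=snap('top','top19.png')
h=cv2.inRange(cv2.cvtColor(b,cv2.COLOR_BGR2HSV),(5,170,100),(17,255,255)); h[300:]=0
ys,xs=np.nonzero(h); print(len(xs))
if len(xs):
  for q in range(ys.min(),ys.max()+1,2):
    x=xs[ys==q]; print(q,x.min(),x.max(),end='; ')
  print()
  (n,l,st,ce)=cv2.connectedComponentsWithStats(h); print(st[1:],ce[1:])
# bin heights: candidates
T0=load('top0.png');S0=load('scene0.png')
for a in((210,85),(248,155)): print(a,tri(T0,a,S0,(357,148)))
print(tri(T0,(357,68),S0,(445,162)))
E
```

```text
[-0.07110196 -0.06303749 -0.95915779]
20.5 [ 0.56723792 -0.20680397  0.34477373] [-179.79935902    0.20779304 -141.97719404] [-0.07110196 -0.06303749 -0.95915779]
817
195 320 358; 197 316 367; 199 314 367; 201 314 366; 203 313 366; 205 312 366; 207 313 367; 209 313 367; 211 314 328; 213 316 326; 
[[312 195  56  20 817]] [[338.4002448  202.62178703]]
(210, 85) [0.79853904 0.10440958 0.18413583]
(248, 155) [0.68962558 0.02449443 0.25813956]
[ 0.81164196 -0.13333843  0.24701791]
```

```bash
python3 - <<'E'
from h import *
W=load('w19.png'); b=cv2.imread('pics/w19.png')
k=A@(onz(W,(320.5,204.7),.12)[:2]-o)
for c in(345,360):
    h=[y for y in range(190,218) if b[y,c,2]>150 and b[y,c,0]<90]; m=(h[0]+h[-1])/2
    p=A@(onz(W,(c,m),.099)[:2]-o); print('arm',h[0],h[-1],p,'th',np.arctan2(*((p-k)*[-1,1]))if 0 else np.arctan2(-(k-p)[0],-(k-p)[1]))
print('knob',k)
T0=load('top0.png')
for px in((262,172),(248,155)):
  for z in(.1,.18,.25):
    X=onz(T0,px,z); print(px,z,X, 'pump',A@(X[:2]-o))
print(' '.join(str(int(v)) for v in b[200,300:460].mean(1)))
print(' '.join(str(int(v)) for v in b[222,330:460].mean(1)))
E
```

```text
arm 195 208 [-0.03861276 -0.04302831] th 0.0470480390221286
arm 196 208 [-0.0381372  -0.02936965] th 0.04239624678770993
knob [-0.03966186 -0.06531029]
(262, 172) 0.1 [0.67350331 0.03495735 0.1       ] pump [0.19591008 0.0595716 ]
(262, 172) 0.18 [0.66096713 0.02630038 0.18      ] pump [0.18070168 0.06046786]
(262, 172) 0.25 [0.64999798 0.01872554 0.25      ] pump [0.16739433 0.06125209]
(248, 155) 0.1 [0.70308384 0.05817938 0.1       ] pump [0.23351676 0.05965922]
(248, 155) 0.18 [0.68813345 0.04762715 0.18      ] pump [0.2152391  0.06054833]
(248, 155) 0.25 [0.67505186 0.03839395 0.25      ] pump [0.19924614 0.0613263 ]
188 187 188 185 186 187 186 187 187 186 186 187 196 102 100 107 110 110 108 107 105 103 101 101 99 97 97 96 87 83 123 122 120 122 122 120 121 122 119 118 123 121 122 122 120 120 118 120 118 121 120 123 119 121 120 122 117 120 118 123 119 120 122 120 120 119 124 118 85 76 80 80 79 78 74 67 128 161 151 154 149 151 154 133 72 74 77 77 79 80 76 58 90 92 87 90 88 82 114 176 138 188 190 186 189 187 187 189 189 189 188 187 188 188 189 191 189 189 189 191 189 189 190 190 190 190 191 190 190 190 190 190 191 191 190 189 192 190 194 200 69 83 87 87 86 87 87 85 86 87 89 86 85 89 86 89 87 85 85 89
88 90 87 87 88 86 89 88 89 88 87 89 87 88 88 89 87 88 85 87 87 88 87 82 99 194 194 194 196 200 199 199 198 198 197 198 198 198 195 198 197 199 197 197 198 198 197 198 197 199 185 144 189 197 197 199 198 198 199 195 194 190 192 191 189 184 176 166 138 86 82 86 87 87 86 88 86 86 88 87 87 86 85 88 87 87 86 87 87 88 86 88 88 86 88 89 88 87 86 87 87 87 89 88 86 87 86 89 86 89 87 87 89 88 88 86 87 86 87 85 87 88 87 86 86 88 87 87 88 88
```

```bash
python3 - <<'E'
from h import *
for f,cs in(('w1.png',(105,115,125,140,150)),('w19.png',(335,345,355,362))):
    W=load(f); b=cv2.imread('pics/'+f)
    h=cv2.inRange(cv2.cvtColor(b,cv2.COLOR_BGR2HSV),(5,150,60),(20,255,255)); h[290:]=0
    ys,xs=np.nonzero(h); x0=xs.min(); s=xs<x0+16; print(f,x0,ys[s].min(),ys[s].max(),xs.max())
    P_=[]
    for c in cs:
        y=np.flatnonzero(h[:,c]); p=A@(onz(W,(c,(y[0]+y[-1])/2),.099)[:2]-o); P_.append(p); print(c,y[0],y[-1],p.round(4))
    P_=np.array(P_); print('slope th',np.polyfit(P_[:,1],P_[:,0],1)[0])
E
```

```text
w1.png 72 248 273 157
105 245 261 [-0.0395 -0.1543]
115 245 261 [-0.0395 -0.1471]
125 245 261 [-0.0395 -0.14  ]
140 245 261 [-0.0394 -0.1293]
150 245 261 [-0.0394 -0.1221]
slope th 0.00024934219990549114
w19.png 312 195 214 367
335 195 208 [-0.0386 -0.0521]
345 195 208 [-0.0386 -0.043 ]
355 195 208 [-0.0386 -0.0339]
362 196 208 [-0.0381 -0.0275]
slope th 0.016581986018211765
```

```bash
python3 - <<'E'
from h import *
W=load('w19.png'); b=cv2.imread('pics/w19.png')
for z in(.0965,.084):
  for y in(.0,.012,.016): 
    print(z,y,proj(W,np.r_[A.T@[.025,y]+o,z]))
u,v=proj(W,np.r_[A.T@[.025,.012]+o,.094]).astype(int)
for yy in range(v-12,v+9,3):
    print(yy,' '.join('%3d'%q for q in b[yy,u-30:u+20].mean(1)))
E
```

```text
0.0965 0.0 [388.93411717 266.76699242]
0.0965 0.012 [401.49970977 266.75918988]
0.0965 0.016 [405.68873772 266.75658872]
0.084 0.0 [386.98362334 262.61648162]
0.084 0.012 [399.18934372 262.60854359]
0.084 0.016 [403.25838621 262.60589727]
253  87  86  85  87  83  96 145 144 139 180 200 202 205 207 207 203 204 204 205 201 202 201 204 190 173 168  38   5   0  90 171 163 157 119  84  84  82  84  85  83  85  84  84  85  86  86  84  85  89  65
256  86  86  88  87  86  94 146 145 148 183 202 202 204 207 205 205 204 204 203 202 202 202 204 187 177 128  30  19  17   0 192 193 178 169 220 220 219 220 219 218 219 219 219 219 218 221 219 219 220 222
259  87  88  85  87  81 110 143 144 150 192 201 202 206 206 206 205 203 204 204 202 201 202 202 186 183  64  27  26  24   8  84 211 198 190 187 208 209 208 207 208 207 207 208 207 207 208 207 207 207 207
262  87  87  88  87  81 110 144 142 156 195 200 203 205 207 204 205 205 204 202 202 201 200 199 184 186  41  31  31  27  14  67 230 218 206 195 215 216 218 218 216 216 217 214 217 214 215 216 217 214 215
265  86  89  88  86  80 128 145 138 160 199 203 204 205 207 205 205 204 202 203 201 203 202 197 186 139  32  29  33  29  15  67 229 221 214 181 122 117 118 118 118 116 119 119 117 119 118 117 117 118 120
268  87  87  86  89  78 129 143 139 165 200 200 203 206 205 204 204 205 204 203 202 201 204 193 185 139  34  25  29  29  11  88 218 212 207 203 208 208 207 207 208 207 209 209 207 208 208 205 207 208 209
271  87  87  88  84  80 147 147 139 170 201 201 204 206 206 205 205 202 203 202 201 201 204 191 186  96  26  22  26  18   6 196 207 198 194 204 210 211 210 210 211 210 211 210 210 210 210 211 210 210 211
```

>>> arm_command(travel=[[0.02, 0.08, 0.01], [0.05, 0.18, 0.01], [0.08, 0.3, 0.01], [0.1, 0.38, 0.0], [0.107, 0.4, 0.0], [0.107, 0.4, 0.0], [0.107, 0.4, -0.04], [0.107, 0.4, -0.1], [0.107, 0.4, -0.14], [0.107, 0.4, -0.14], [0.107, 0.4, -0.14]], delta_rot=[[0, 0, 0], [0, 0, 0], [0, 0, 0], [0, 0, 0], [0, 0, 0], [0, 0, 0], [0, 0, 0], [0, 0, 0], [0, 0, 0], [0, 0, 0], [0, 0, 0]], grip=0)

```text
time_s: 22.02
tcp_pos: [0.6204, -0.0077, 0.2726]
eef_rot: [-179.9, 0.0, -142.0]
contact_force: [-0.0, -0.4, 0.7]
gripper_width: 0.0005
gripper_force: 0.0
```

```bash
python3 - <<'E'
from h import *
s=r.get_state(); p=A@(s['tcp_pos'][:2]-o); print(s['time_s'],p,s['tcp_pos'],s['contact_force'])
z0=s['tcp_pos'][2]
for ph in [105,98,91,84,77,70,63,56,49,42,35,28,21,14,9,5]:
    f=np.radians(ph); rho=.146
    x=.065-rho*np.cos(f)+.0025*np.sin(f)+.0095; z=.128+rho*np.sin(f)+.0025*np.cos(f)+.019
    d=A.T@[x-p[0],.06-p[1]]
    print(ph,round(x,3),round(z,3),[round(v,3) for v in (d[0]/.5,d[1]/.5,(z-z0)/.5)])
E
```

```text
22.025 [0.12784407 0.05866862] [ 0.62042249 -0.00765982  0.27264582] [-0.0047995  -0.36991566  0.74549861]
105 0.115 0.287 [np.float64(-0.022), np.float64(-0.014), np.float64(0.029)]
98 0.097 0.291 [np.float64(-0.05), np.float64(-0.036), np.float64(0.037)]
91 0.08 0.293 [np.float64(-0.078), np.float64(-0.057), np.float64(0.041)]
84 0.062 0.292 [np.float64(-0.106), np.float64(-0.079), np.float64(0.04)]
77 0.044 0.29 [np.float64(-0.134), np.float64(-0.101), np.float64(0.034)]
70 0.027 0.285 [np.float64(-0.161), np.float64(-0.122), np.float64(0.025)]
63 0.01 0.278 [np.float64(-0.187), np.float64(-0.142), np.float64(0.011)]
56 -0.005 0.269 [np.float64(-0.211), np.float64(-0.162), np.float64(-0.006)]
49 -0.019 0.259 [np.float64(-0.234), np.float64(-0.179), np.float64(-0.028)]
42 -0.032 0.247 [np.float64(-0.254), np.float64(-0.195), np.float64(-0.052)]
35 -0.044 0.233 [np.float64(-0.272), np.float64(-0.209), np.float64(-0.08)]
28 -0.053 0.218 [np.float64(-0.287), np.float64(-0.221), np.float64(-0.11)]
21 -0.061 0.202 [np.float64(-0.299), np.float64(-0.23), np.float64(-0.142)]
14 -0.067 0.185 [np.float64(-0.308), np.float64(-0.237), np.float64(-0.176)]
9 -0.069 0.172 [np.float64(-0.312), np.float64(-0.241), np.float64(-0.201)]
5 -0.071 0.162 [np.float64(-0.315), np.float64(-0.242), np.float64(-0.221)]
```

>>> arm_command(travel=[[-0.012, -0.008, 0.0], [-0.022, -0.014, 0.006], [-0.036, -0.025, 0.012], [-0.05, -0.036, 0.02], [-0.064, -0.047, 0.024], [-0.078, -0.057, 0.027], [-0.092, -0.068, 0.028], [-0.106, -0.079, 0.028], [-0.12, -0.09, 0.026], [-0.134, -0.101, 0.022], [-0.148, -0.112, 0.018], [-0.161, -0.122, 0.014], [-0.161, -0.122, 0.014]], delta_rot=[[0, 0, 0], [0, 0, 0], [0, 0, 0], [0, 0, 0], [0, 0, 0], [0, 0, 0], [0, 0, 0], [0, 0, 0], [0, 0, 0], [0, 0, 0], [0, 0, 0], [0, 0, 0], [0, 0, 0]])

```text
time_s: 23.65
tcp_pos: [0.539, -0.0682, 0.2785]
eef_rot: [180.0, -0.0, -142.0]
contact_force: [-0.8, 0.2, 0.6]
gripper_width: 0.0007
gripper_force: 0.0
```

```bash
python3 - <<'E'
from h import *
s=r.get_state(); print(A@(s['tcp_pos'][:2]-o),s['contact_force'])
S=snap('scene','scene20.png'); T=snap('top','top20.png')
# where would tab be at various phi; sample darkness (tab grey-blue) in both views
for n,c in(('S',S),('T',T)):
  for ph in range(40,112,6):
    f=np.radians(ph); v=[]
    for y in (.035,.085):
      X=np.r_[A.T@[.065-.146*np.cos(f),y]+o,.128+.146*np.sin(f)]; q=proj(c,X); u=np.round(q).astype(int); v+= [q.round(0).tolist(), c['img'][u[1],u[0]].tolist()]
    print(n,ph,v)
E
```

```text
[0.02639507 0.06110124] [-0.79185681  0.15193673  0.60365713]
S 40 [[319.0, 230.0], [118, 115, 106], [294.0, 226.0], [86, 83, 79]]
S 46 [[320.0, 222.0], [145, 146, 138], [295.0, 219.0], [143, 144, 136]]
S 52 [[321.0, 214.0], [125, 122, 116], [296.0, 211.0], [130, 131, 123]]
S 58 [[323.0, 207.0], [165, 174, 168], [298.0, 203.0], [148, 157, 152]]
S 64 [[325.0, 200.0], [168, 174, 170], [300.0, 196.0], [169, 177, 170]]
S 70 [[327.0, 193.0], [75, 77, 79], [302.0, 190.0], [82, 92, 101]]
S 76 [[328.0, 187.0], [132, 30, 28], [304.0, 184.0], [147, 104, 91]]
S 82 [[330.0, 182.0], [132, 44, 45], [306.0, 178.0], [126, 116, 102]]
S 88 [[332.0, 177.0], [128, 58, 57], [308.0, 174.0], [126, 118, 101]]
S 94 [[334.0, 173.0], [187, 175, 165], [310.0, 170.0], [66, 62, 56]]
S 100 [[336.0, 170.0], [191, 182, 171], [312.0, 167.0], [33, 31, 32]]
S 106 [[337.0, 167.0], [54, 53, 50], [314.0, 165.0], [33, 31, 31]]
T 40 [[369.0, 275.0], [68, 63, 58], [343.0, 297.0], [87, 77, 68]]
T 46 [[365.0, 270.0], [53, 54, 54], [339.0, 292.0], [54, 55, 54]]
T 52 [[361.0, 264.0], [53, 53, 54], [334.0, 286.0], [94, 95, 97]]
T 58 [[356.0, 257.0], [56, 57, 57], [329.0, 279.0], [56, 58, 57]]
T 64 [[350.0, 250.0], [54, 56, 54], [323.0, 272.0], [56, 54, 57]]
T 70 [[344.0, 242.0], [53, 56, 58], [316.0, 265.0], [56, 56, 57]]
T 76 [[337.0, 234.0], [55, 55, 60], [309.0, 257.0], [46, 49, 51]]
T 82 [[330.0, 225.0], [51, 54, 54], [303.0, 248.0], [55, 55, 58]]
T 88 [[323.0, 217.0], [53, 53, 54], [296.0, 240.0], [54, 54, 52]]
T 94 [[316.0, 208.0], [57, 58, 59], [289.0, 231.0], [51, 50, 52]]
T 100 [[310.0, 200.0], [60, 60, 60], [282.0, 223.0], [54, 53, 54]]
T 106 [[303.0, 192.0], [55, 58, 59], [275.0, 215.0], [50, 48, 48]]
```

>>> arm_command(travel=[[-0.013, -0.01, -0.004], [-0.026, -0.02, -0.008], [-0.038, -0.03, -0.015], [-0.05, -0.04, -0.022], [-0.062, -0.049, -0.032], [-0.073, -0.057, -0.042], [-0.083, -0.065, -0.054], [-0.093, -0.073, -0.066], [-0.102, -0.08, -0.08], [-0.111, -0.087, -0.094], [-0.119, -0.093, -0.109], [-0.126, -0.099, -0.124], [-0.133, -0.104, -0.14], [-0.138, -0.108, -0.156], [-0.143, -0.112, -0.173], [-0.147, -0.115, -0.19], [-0.15, -0.118, -0.205], [-0.151, -0.119, -0.215], [-0.151, -0.119, -0.215]], delta_rot=[[0, 0, 0], [0, 0, 0], [0, 0, 0], [0, 0, 0], [0, 0, 0], [0, 0, 0], [0, 0, 0], [0, 0, 0], [0, 0, 0], [0, 0, 0], [0, 0, 0], [0, 0, 0], [0, 0, 0], [0, 0, 0], [0, 0, 0], [0, 0, 0], [0, 0, 0], [0, 0, 0], [0, 0, 0]])

```text
time_s: 26.12
tcp_pos: [0.4639, -0.1273, 0.1707]
eef_rot: [180.0, -0.0, -142.0]
contact_force: [0.0, 0.2, 0.9]
gripper_width: 0.0008
gripper_force: 0.0
```

```bash
python3 - <<'E'
from h import *
s=r.get_state(); print(A@(s['tcp_pos'][:2]-o),s['contact_force'])
S=snap('scene','scene21.png')
for ph in (-2,0,3,6,9,12,15,20,25,30,50,70):
    f=np.radians(ph); v=[]
    for y in (.03,.035,.085,.09):
      X=np.r_[A.T@[.065-.146*np.cos(f),y]+o,.128+.146*np.sin(f)]; q=proj(S,X); u=np.round(q).astype(int); v+= [q.round(0).tolist(), S['img'][u[1],u[0]].tolist()]
    print(ph,v)
E
```

```text
[-0.0691507   0.06078506] [0.02507624 0.16741484 0.86472797]
-2 [[318.0, 280.0], [152, 153, 147], [315.0, 279.0], [153, 153, 150], [291.0, 275.0], [163, 165, 159], [289.0, 275.0], [159, 158, 153]]
0 [[318.0, 278.0], [122, 126, 123], [315.0, 278.0], [128, 133, 130], [291.0, 273.0], [98, 109, 113], [289.0, 273.0], [102, 113, 116]]
3 [[318.0, 275.0], [129, 134, 133], [315.0, 275.0], [130, 134, 133], [291.0, 271.0], [101, 111, 115], [288.0, 270.0], [101, 111, 115]]
6 [[318.0, 272.0], [71, 78, 82], [315.0, 272.0], [57, 65, 68], [291.0, 268.0], [64, 69, 73], [288.0, 267.0], [57, 61, 67]]
9 [[318.0, 269.0], [50, 58, 61], [315.0, 269.0], [50, 56, 61], [291.0, 265.0], [53, 59, 64], [288.0, 264.0], [50, 58, 62]]
12 [[318.0, 266.0], [136, 132, 123], [315.0, 265.0], [143, 139, 130], [291.0, 261.0], [140, 134, 127], [288.0, 261.0], [119, 116, 109]]
15 [[318.0, 262.0], [132, 140, 140], [315.0, 262.0], [126, 129, 125], [291.0, 258.0], [129, 132, 128], [288.0, 257.0], [124, 132, 130]]
20 [[318.0, 256.0], [195, 205, 201], [316.0, 256.0], [195, 204, 200], [291.0, 252.0], [161, 168, 165], [288.0, 252.0], [174, 188, 189]]
25 [[319.0, 250.0], [163, 168, 164], [316.0, 250.0], [168, 174, 168], [291.0, 246.0], [33, 32, 31], [289.0, 245.0], [35, 31, 31]]
30 [[320.0, 244.0], [59, 58, 57], [317.0, 243.0], [60, 59, 60], [292.0, 239.0], [36, 36, 35], [289.0, 239.0], [40, 40, 39]]
50 [[324.0, 217.0], [124, 115, 98], [321.0, 217.0], [129, 122, 104], [296.0, 213.0], [128, 120, 104], [293.0, 213.0], [127, 119, 104]]
70 [[329.0, 194.0], [132, 124, 108], [327.0, 193.0], [148, 137, 119], [302.0, 190.0], [40, 37, 37], [299.0, 189.0], [40, 35, 33]]
```

>>> arm_command(travel=[[-0.004, -0.003, -0.008], [-0.008, -0.006, -0.016], [-0.008, -0.006, -0.022], [-0.008, -0.006, -0.028], [-0.008, -0.006, -0.033], [-0.008, -0.006, -0.037], [-0.008, -0.006, -0.041], [-0.008, -0.006, -0.041]], delta_rot=[[0, 0, 0], [0, 0, 0], [0, 0, 0], [0, 0, 0], [0, 0, 0], [0, 0, 0], [0, 0, 0], [0, 0, 0]])

```text
time_s: 27.18
tcp_pos: [0.4602, -0.1301, 0.1503]
eef_rot: [180.0, 0.0, -142.0]
contact_force: [0.2, 0.9, 0.2]
gripper_width: 0.0009
gripper_force: 0.0
```

>>> arm_command(travel=[[0, 0, -0.002], [0, 0, -0.004], [0, 0, -0.004]], delta_rot=[[0, 0, 0], [0, 0, 0], [0, 0, 0]])

```text
time_s: 27.55
tcp_pos: [0.4604, -0.1301, 0.1494]
eef_rot: [-180.0, 0.0, -142.0]
contact_force: [-3.1, 2.6, 9.6]
gripper_width: 0.0006
gripper_force: 4.8
```

>>> arm_command(travel=[[0, 0, -0.002], [0, 0, -0.004], [0, 0, -0.004]], delta_rot=[[0, 0, 0], [0, 0, 0], [0, 0, 0]])

```text
time_s: 27.92
tcp_pos: [0.4605, -0.1302, 0.1491]
eef_rot: [-179.9, 0.1, -141.9]
contact_force: [-9.2, 5.7, 27.4]
gripper_width: 0.0003
gripper_force: 13.6
```

>>> arm_command(travel=[[0, 0, 0.01], [0, 0, 0.05], [0, 0, 0.14], [0, 0, 0.25], [-0.04, 0, 0.34], [-0.04, 0, 0.36], [-0.04, 0, 0.36]], delta_rot=[[0, 0, 0], [0, 0, 0], [0, 0, 0], [0, 0, 0], [0, 0, 0], [0, 0, 0], [0, 0, 0]])

```text
time_s: 28.8
tcp_pos: [0.4403, -0.1301, 0.3267]
eef_rot: [-180.0, 0.1, -142.0]
contact_force: [0.1, -0.3, -0.5]
gripper_width: 0.0004
gripper_force: 0.0
```

```bash
python3 - <<'E'
from h import *
s=r.get_state(); print(s['time_s'],s['contact_force'])
S=snap('scene','scene22.png'); W=wsnap('w22.png'); w=cv2.imread('pics/w22.png')
for ph in range(-6,14,2):
    f=np.radians(ph); v=[]
    for y in (.03,.06,.09):
      X=np.r_[A.T@[.065-.144*np.cos(f),y]+o,.128+.144*np.sin(f)]; u=np.round(proj(S,X)).astype(int); v+= [u.tolist(), S['img'][u[1],u[0]].tolist()]
    print(ph,v)
# through the cover: knob / thumb contact in wrist view
for n,p,z in(('knob',(-.038,-.065),.12),('thumb',(.025,.012),.092)):
    u=np.round(proj(W,np.r_[A.T@p+o,z])).astype(int); print(n,u, w[u[1],u[0]] if 0<=u[1]<480 and 0<=u[0]<640 else '')
E
```

```text
28.8 [ 0.08715405 -0.30825891 -0.45022931]
28.85 [ 0.43992971 -0.13005049  0.32564951] [ 1.79951789e+02 -1.69624883e-02 -1.41995183e+02] [ 0.23033144 -0.42565917 -0.59482936]
-6 [[318, 282], [143, 144, 141], [304, 280], [96, 104, 108], [289, 277], [96, 104, 108]]
-4 [[318, 281], [106, 109, 109], [304, 278], [63, 68, 73], [289, 276], [69, 76, 79]]
-2 [[318, 279], [57, 63, 68], [303, 277], [58, 64, 69], [289, 274], [57, 63, 68]]
0 [[318, 277], [53, 59, 64], [303, 275], [57, 62, 67], [289, 272], [58, 62, 67]]
2 [[318, 276], [49, 57, 62], [303, 273], [55, 60, 66], [289, 271], [54, 60, 64]]
4 [[318, 274], [82, 84, 85], [303, 271], [114, 110, 105], [289, 269], [82, 86, 85]]
6 [[318, 272], [158, 152, 143], [303, 269], [157, 151, 141], [289, 267], [158, 153, 142]]
8 [[318, 270], [159, 154, 144], [303, 267], [139, 137, 131], [289, 265], [156, 151, 141]]
10 [[318, 267], [125, 137, 141], [303, 265], [124, 137, 142], [288, 262], [124, 138, 141]]
12 [[318, 265], [123, 135, 139], [303, 263], [122, 134, 138], [288, 260], [125, 136, 140]]
knob [157 273] [151 190 225]
thumb [255 326] [42 39 36]
```

```bash
python3 -c "
from h import *
print(close_job())"
```

```text
the job is handed in; nothing more can be done
None
```

I handed the job in at about 29 s: the driver meets the plunger's thumb plate to within about 1 mm and is locked, and the cover is shut on its catch. It slipped back about 5 mm once during locking and I slid it back before the clamp bit; I did not check the bystander objects again.

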